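# Close the open tin, heft the three tins, hold up the fullest

## Robot

A 6-joint arm with a two-finger parallel gripper is mounted at the origin on a cart in front of the work surface, level with it; the furniture and walls round the work are solid. World frame = base frame: x ahead of the robot, y to its left, z up, the work surface at z = 0. Lengths are in m, angles in rad, forces in N, time in s.
With the tool pointing down it reaches from about 0.325 to 0.775 m from the base axis. Payload 5.5 kg.
Tool frame: the origin (TCP) lies at the very end of the fingers, on their centre line; the grasp point (between the pads) lies 19 mm behind it; z points along the fingers, y is the line along which they close (so a half turn about z gives the same grasp; the last joint's range is limited). The gripper opens to 88 mm and grips with 3 to 60 N. Pads are 20 mm wide; open, the fingers measure 115 mm over their backs; the gripper's body (75 mm by 178 mm) begins 61 mm behind the grasp point.
Start: joints at [-1.382, 0.091, 1.231, -0, 1.82, -0.057], TCP at [0.146, -0.582, 0.223] pointing down, gripper open.
Joint ranges: [-2.87, 2.87], [-0.86, 2.18], [0.17, 2.46], [-1.51, 4.65], [0.06, 2.69], [-2.65, 2.65]. Speed limits (rad/s): [2.57, 2.57, 3.01, 3.14, 3.14, 3.14].

## Interface

Orientations are given as a unit quaternion [x, y, z, w].
In Python, from station import bot gives the robot as it stands.
- The arm moves only by the tool move_arm, never from a script. Its argument "moves" is a list of rows, each an object with "delta_pos": the shift along the tool's x, y, z in m, a list of three; "angular": the turn, a rotation vector about the tool's x, y, z in degrees, a list of three; "hand": the opening, from 0 (shut) to 1 (fully open). A call has 1 to 12 rows; each row shifts and turns the commanded pose from where the row before left it, along the tool's axes as they then stand; what a row does not reach is not made up. A row lasts 1/10 s, in which the tool goes at most 50 mm and 8.59 degrees, less where a joint would pass 70% of its speed; a pose out of reach is approached as far as the arm can. A call is refused whole if a number of a shift passes 0.05 or a number of a turn 8.59, either way. A call with a gripper value outside its range is refused whole. The fingers move at their own pace and stop on an object; the grip force is fixed at half the most. Time passes only in rows, so rows that do not move let the fingers close. It gives the time, the measured TCP pose, the force, the opening and the grip force at its end, in the units of the state.
- bot.observe(): the state, without advancing time (a new reading comes with each control period).
- bot.get_image(name): name is "scene" or "top" or "wrist"; returns the picture (420x560x3 uint8, blue, green, red); there is no depth.
- bot.calibration(name): a dict with "camera_matrix" (3x3 intrinsics, pixels), "k1" (the pictures are not rectified: a ray, as slopes to the right and down, at radius r is drawn at 1 + k1 r^2 times it, then the intrinsics apply), "xyz" and "orientation" of the camera in the world; the wrist camera has in their place "hand_eye" (4x4, takes a point from camera to tool coordinates, whose origin is the TCP and whose axes are the flange's). Camera axes: x right, y down, z forward; pixel columns grow to the right and rows downward; lengths in m; the calibration is good to about 2 mm. A picture is of the moment at which its call begins: read the wrist's pose just before it. calibration takes no time and is no camera call.
- bot.finish_job(): hands the job in; it is judged then, once.
Trained networks look in the newest picture that a camera, given by its name, has taken for a name from the list of things; names that differ only in an ending like _2 or _b are one class to them, and where a whole thing is asked for, a point or a joint stands for the part that bears it (a point fixed in the world has none). Each returns a list of dicts, best first, with "score" (0 to 1); they miss things now and then, are a little off and sometimes report something else, mostly with a low value. They report only what shows in the picture. A call takes as long as a camera call. They do not tell look-alikes from the thing itself.
- bot.boxes_of(camera, thing): "point" ([row, column] as shares, 0 to 1, of the picture: columns of its width, rows of its height, amid what is visible of it).
The state is a dict: "time_s": time; "joint_positions": joint angles; "joint_vel": joint speeds; "joint_torque": joint torques, N m; "tcp_pos": TCP position; "ee_rot": TCP orientation; "wrist_force": force on the tool from outside, world axes, zero at the start; "torque": the same for the moment, N m; "width": finger opening in m; "grip_force": force on a finger pad.
Only numpy, scipy, OpenCV 4.12 (cv2) and the standard library are available. Lean on these libraries where they do the work, as an engineer would, in place of code of your own. Each camera call takes 0.05 s, during which the arm holds its last target. There are 200 camera calls.

## Task

Three identical tea tins stand on the desk and I want the fullest one; none of them shows what is inside. First put the loose lid back on the open tin, seated and level, so that all three are closed and compare fairly; then find the heaviest by hefting them and finish holding it up for me, upright and about 20 cm above the desk, still in the gripper when the program ends. Leave the other two standing closed on the desk, tip nothing over and leave the other things on the desk where they are.

Things in the scene. Friction and masses are not known exactly. Their poses are not given: they have to be found in the camera images.
- tin_1: one of three identical round black tins with white press-in lid: straight body 60 mm in diameter, 95 mm tall; lid on, its 58 mm flange tops out at 98.5 mm, its steel knob at 117 mm. Origin: centre of underside, z up. Closed tins weigh 0.15 to 0.57 kg, the heaviest at least 0.2 kg more than any other. Stands on the desk; its lid is tight, does not come off.
- tin_2: one of three identical round black tins with white press-in lid: straight body 60 mm in diameter, 95 mm tall; lid on, its 58 mm flange tops out at 98.5 mm, its steel knob at 117 mm. Origin: centre of underside, z up. Closed tins weigh 0.15 to 0.57 kg, the heaviest at least 0.2 kg more than any other. Stands OPEN (54 mm mouth, 3 mm wall, white paper seal 15 mm below the rim).
- tin_3: one of three identical round black tins with white press-in lid: straight body 60 mm in diameter, 95 mm tall; lid on, its 58 mm flange tops out at 98.5 mm, its steel knob at 117 mm. Origin: centre of underside, z up. Closed tins weigh 0.15 to 0.57 kg, the heaviest at least 0.2 kg more than any other. Stands on the desk; its lid is tight, does not come off.
- lid: loose lid of the open tin, 0.04 kg, lying right way up: white plug 49 mm in diameter, 8 mm deep, tapering to 44 mm below; flange 58 mm, 3.5 mm thick; steel knob 21 mm in diameter from 16 to 30 mm above the origin. Origin: centre of the plug's underside, z up. Seated by its own weight, a loose fit: flange on the rim, origin 87 mm above the tin's origin.
- glass_1: bystander on the desk: clear drinking glass, 80 mm in diameter, 88 mm tall. Origin: centre of its underside.
- milk_pot_1: bystander on the desk: small milk portion pot, 52x44x30 mm. Origin: centre of its underside.
- sugar_stick_1: bystander on the desk: paper sugar stick, 17x74x12 mm. Origin: centre of its underside.
- tea_sachet_1: bystander on the desk: tea bag envelope, 44x60x12 mm. Origin: centre of its underside.
- biscuit_pack_1: bystander on the desk: small red biscuit packet, 40x76x20 mm. Origin: centre of its underside.
- remote_1: bystander on the desk: black remote control, 163x48x19 mm. Origin: centre of its underside.
- keys_1: bystander on the desk: bunch of keys with a tag, 104x115x8 mm. Origin: centre of its underside.
- desk: the wooden desk that everything stands on; its top is at z = 0 (a thin grey desk mat lies flat on it). Fixed.
There are look-alikes about, which are no part of the job. Leave any green or purple look-alike of the lid alone.

How it is judged:
On the way:
1. the lid sits seated and level in the open tin, let go, with all three tins standing on the desk (x of lid in the frame of tin_2 between -0.005 and 0.005 m and y of lid in the frame of tin_2 between -0.005 and 0.005 m and z of lid in the frame of tin_2 between 0.084 and 0.09 m and angle between the z axis of lid and the z axis of tin_2, either way round below 0.06 rad and contact force between lid and the fingers below 0.1 N and height (world z) of tin_1 between -0.006 and 0.008 m and angle between each of tin_1, tin_2, tin_3's own z axis and vertical below 0.08 rad and height (world z) of tin_2 between -0.006 and 0.008 m and height (world z) of tin_3 between -0.006 and 0.008 m), for 0.3 s.
At the end, for the whole second after the job is handed in: The heaviest tin is in the gripper, over 12 cm above the desk, within 0.3 rad of upright, still, touching no other thing. The lid sits in the tin that stood open: centred to 5 mm, on the rim to 3 mm, level to 0.06 rad. The two lighter tins (under 3.4 N on the desk) stand upright on it (x of lid in the frame of tin_2 between -0.005 and 0.005 m and y of lid in the frame of tin_2 between -0.005 and 0.005 m and z of lid in the frame of tin_2 between 0.084 and 0.09 m and angle between the z axis of lid and the z axis of tin_2, either way round below 0.06 rad and ((height (world z) of tin_1 above 0.12 m and angle between tin_1's own z axis and vertical below 0.3 rad and contact force between tin_1 and the fingers above 2 N and linear speed of tin_1 below 0.05 m/s and height (world z) of tin_2 between -0.006 and 0.008 m and angle between each of tin_2, tin_3's own z axis and vertical below 0.08 rad and contact force between tin_2 and desk between 0.5 and 3.4 N and height (world z) of tin_3 between -0.006 and 0.008 m and contact force between tin_3 and desk between 0.5 and 3.4 N and not (contact force between tin_1 and tin_2 above 0.1 N or contact force between tin_1 and tin_3 above 0.1 N or contact force between tin_1 and lid above 0.1 N or contact force between tin_1 and glass_1 above 0.1 N or contact force between tin_1 and milk_pot_1 above 0.1 N or contact force between tin_1 and sugar_stick_1 above 0.1 N or contact force between tin_1 and tea_sachet_1 above 0.1 N or contact force between tin_1 and biscuit_pack_1 above 0.1 N or contact force between tin_1 and remote_1 above 0.1 N or contact force between tin_1 and keys_1 above 0.1 N)) or (height (world z) of tin_2 above 0.12 m and angle between tin_2's own z axis and vertical below 0.3 rad and contact force between tin_2 and the fingers above 2 N and linear speed of tin_2 below 0.05 m/s and height (world z) of tin_1 between -0.006 and 0.008 m and angle between each of tin_1, tin_3's own z axis and vertical below 0.08 rad and contact force between tin_1 and desk between 0.5 and 3.4 N and height (world z) of tin_3 between -0.006 and 0.008 m and contact force between tin_3 and desk between 0.5 and 3.4 N and not (contact force between tin_2 and tin_1 above 0.1 N or contact force between tin_2 and tin_3 above 0.1 N or contact force between tin_2 and glass_1 above 0.1 N or contact force between tin_2 and milk_pot_1 above 0.1 N or contact force between tin_2 and sugar_stick_1 above 0.1 N or contact force between tin_2 and tea_sachet_1 above 0.1 N or contact force between tin_2 and biscuit_pack_1 above 0.1 N or contact force between tin_2 and remote_1 above 0.1 N or contact force between tin_2 and keys_1 above 0.1 N)) or (height (world z) of tin_3 above 0.12 m and angle between tin_3's own z axis and vertical below 0.3 rad and contact force between tin_3 and the fingers above 2 N and linear speed of tin_3 below 0.05 m/s and height (world z) of tin_1 between -0.006 and 0.008 m and angle between each of tin_1, tin_2's own z axis and vertical below 0.08 rad and contact force between tin_1 and desk between 0.5 and 3.4 N and height (world z) of tin_2 between -0.006 and 0.008 m and contact force between tin_2 and desk between 0.5 and 3.4 N and not (contact force between tin_3 and tin_1 above 0.1 N or contact force between tin_3 and tin_2 above 0.1 N or contact force between tin_3 and lid above 0.1 N or contact force between tin_3 and glass_1 above 0.1 N or contact force between tin_3 and milk_pot_1 above 0.1 N or contact force between tin_3 and sugar_stick_1 above 0.1 N or contact force between tin_3 and tea_sachet_1 above 0.1 N or contact force between tin_3 and biscuit_pack_1 above 0.1 N or contact force between tin_3 and remote_1 above 0.1 N or contact force between tin_3 and keys_1 above 0.1 N)))); the arm keeps its last pose, push and grip.
It fails at once if a tin is tipped over (angle between any of tin_1, tin_2, tin_3's own z axis and vertical above 0.6 rad).
It fails at once if a bystander on the desk is moved by more than 3 cm (distance of any of glass_1, milk_pot_1, sugar_stick_1, tea_sachet_1, biscuit_pack_1, remote_1, keys_1 from where it was at the start of the episode above 0.03 m).
It also fails if it takes over 72 s, if anything falls off the work surface, if the arm or the gripper's body presses on something with over 40 N, if the wrist force passes 120 N, or if a joint passes its speed limit or range.

## Working session

There is one attempt and no reset: what is moved stays moved. The work goes in short steps, Python scripts to look and compute and a tool call to move; the robot and the scene stay as the last step left them, time stands still between calls to the robot, and variables do not carry over. Pictures are saved under pics/ and viewed, at most 10 in all, crops included, and the job is handed in when it is done.

Besides the shell and the picture viewer there is one more tool, called after ">>>" as name(argument=value, ...), one argument or row to a line, values as JSON. move_arm: Moves the arm, as the interface text tells. Its arguments: {"type":"object","properties":{"moves":{"type":"array"}},"required":["moves"]}

```bash
mkdir -p pics; ls; python3 - <<'E'
from station import bot
import cv2
s=bot.observe(); print(s)
for n in ("scene","top"):
    im=bot.get_image(n); cv2.imwrite(f"pics/{n}0.png",im)
    c=bot.calibration(n); print(n,c)
    for t in ("tin_1","lid","glass_1"):
        print(t,[(round(d["score"],2),[round(d["point"][1]*560),round(d["point"][0]*420)]) for d in bot.boxes_of(n,t)])
print(bot.calibration("wrist"))
a=cv2.imread("pics/scene0.png")
E
```

```text
pics
{'time_s': 0.0, 'joint_positions': array([-1.38169361e+00,  9.18301678e-02,  1.23186349e+00,  4.03602697e-06,
        1.81978673e+00, -5.66742645e-02]), 'joint_vel': array([-4.91926910e-05,  4.85038114e-04,  5.76748101e-04,  8.89098192e-04,
       -3.35466217e-04,  5.54697883e-04]), 'joint_torque': array([-1.98514053e-04, -4.46455050e+01, -4.06441462e+01,  6.96504861e-02,
        2.95075402e-02, -1.50732990e-04]), 'tcp_pos': array([ 0.145946  , -0.58168021,  0.2215367 ]), 'ee_rot': array([ 9.92458204e-01,  1.22579858e-01, -6.04995993e-05, -9.41925052e-04]), 'wrist_force': array([-0.08457515, -0.62214723, -0.06524967]), 'torque': array([0.01363423, 0.04048476, 0.00986656]), 'grip_force': 0.0, 'width': 0.08777439141191644}
scene {'camera_matrix': array([[445.66134001,   0.        , 266.55795037],
       [  0.        , 445.66134001, 211.54224356],
       [  0.        ,   0.        ,   1.        ]]), 'k1': 0.008993639357620606, 'xyz': array([-0.52114898,  1.03942738,  0.55053179]), 'orientation': array([-0.40291539,  0.78352505, -0.42071298,  0.21621347])}
tin_1 [(0.95, [336, 98]), 
[... 600 characters left out ...]
.9, [239, 103]), (0.84, [283, 270]), (0.82, [332, 273]), (0.37, [236, 282]), (0.25, [401, 235])]
glass_1 [(0.74, [294, 118]), (0.41, [292, 205])]
{'camera_matrix': array([[362.06991349,   0.        , 275.48600647],
       [  0.        , 362.06991349, 215.40464655],
       [  0.        ,   0.        ,   1.        ]]), 'k1': 0.019488541391398915, 'hand_eye': array([[ 3.89257269e-04, -9.55188700e-01, -2.95997289e-01,
         8.16965584e-02],
       [ 9.99999699e-01,  1.73192950e-04,  7.56173151e-04,
        -3.80562150e-04],
       [-6.71023406e-04, -2.95997494e-01,  9.55188480e-01,
        -1.60778814e-01],
       [ 0.00000000e+00,  0.00000000e+00,  0.00000000e+00,
         1.00000000e+00]])}
```

View pics/top0.png

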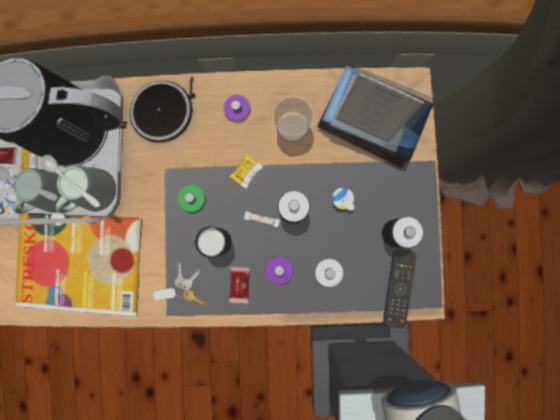

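View pics/scene0.png

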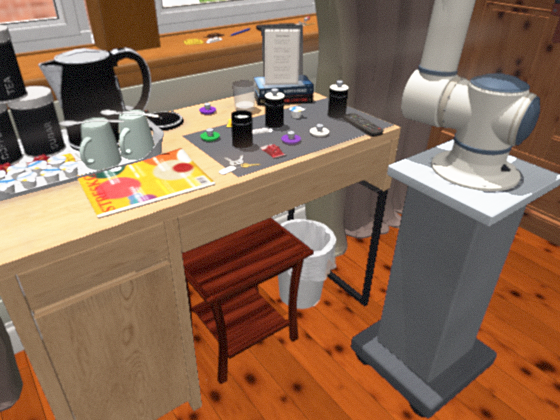

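The top view shows the open tin, with its white seal, at about (211,242). Closed tins are at (293,205) and (405,233). Four lid-like things are visible: white (329,272), purple (280,270), purple (237,107) and green (190,199). Only the white one at (329,272) fits the description. Next I'll enlarge it and measure.

```bash
cat > h.py <<'E'
from station import bot
import cv2, numpy as np
from scipy.spatial.transform import Rotation as R
def cam(n, s=None):
    c=bot.calibration(n)
    if n=="wrist":
        T=np.eye(4); T[:3,:3]=R.from_quat(s["ee_rot"]).as_matrix(); T[:3,3]=s["tcp_pos"]; T=T@np.array(c["hand_eye"])
        Rm,p=T[:3,:3],T[:3,3]
    else: Rm,p=R.from_quat(c["orientation"]).as_matrix(),np.array(c["xyz"])
    return c["camera_matrix"],c["k1"],Rm,p
def ray(C,u,v):
    K,k,Rm,p=C; d=np.array([(u-K[0,2])/K[0,0],(v-K[1,2])/K[1,1]]); x=d.copy()
    for _ in range(20): x=d/(1+k*(x@x))
    r=Rm@np.array([*x,1]); return p,r/np.linalg.norm(r)
def onz(C,u,v,z):
    p,r=ray(C,u,v); return p+r*(z-p[2])/r[2]
def proj(C,P):
    K,k,Rm,p=C; q=Rm.T@(np.array(P)-p); x=q[:2]/q[2]; x=x*(1+k*(x@x)); return K[0,0]*x[0]+K[0,2],K[1,1]*x[1]+K[1,2]
def tri(rs):
    A=sum(np.eye(3)-np.outer(r,r) for p,r in rs); b=sum((np.eye(3)-np.outer(r,r))@p for p,r in rs); return np.linalg.solve(A,b)
E
python3 - <<'E'
from h import *
np.set_printoptions(precision=4,suppress=True)
T=cam("top");S=cam("scene")
im=cv2.imread("pics/top0.png")
print("lid white top",onz(T,329,272,.02),"purple",onz(T,280,270,.02))
for nm,uv in dict(tinA_open=(211,242,.08),B=(293,205,.105),C=(405.5,232,.105)).items(): print(nm,onz(T,*uv))
for nm,a,b in (("lid",(329,272),(320,130)),("A",(212,241),(242,114)),("B",(293,205),(274,93)),("C",(407,232),(339,84))):
    print(nm,tri([ray(T,*a),ray(S,*b)]),proj(S,onz(T,*a,.02)))
cv2.imwrite("pics/c1.png",cv2.resize(im[180:320,165:445],None,fx=2.8,fy=2.8,interpolation=cv2.INTER_CUBIC))
for t in ("glass_1","milk_pot_1","sugar_stick_1","tea_sachet_1","biscuit_pack_1","remote_1","keys_1"):
    print(t,[(round(d["score"],2),onz(T,d["point"][1]*560,d["point"][0]*420,.01)[:2]) for d in bot.boxes_of("top",t)][:2])
E
```

```text
lid white top [0.4084 0.1778 0.02  ] purple [0.4156 0.278  0.02  ]
tinA_open [0.4764 0.4087 0.08  ]
B [0.5409 0.249  0.105 ]
C [0.4837 0.0392 0.105 ]
lid [0.4077 0.1768 0.0123] (np.float64(319.7013202638389), np.float64(127.61470691591546))
A [0.479  0.4059 0.0919] (np.float64(240.12382455227385), np.float64(138.92347531745634))
B [0.5417 0.2499 0.1036] (np.float64(273.5520528066409), np.float64(118.37501089078685))
C [0.484  0.0374 0.1069] (np.float64(342.15717049861064), np.float64(108.6152456259158))
glass_1 [(0.74, array([0.7357, 0.2381])), (0.41, array([0.5501, 0.2493]))]
milk_pot_1 [(0.59, array([0.5598, 0.1411]))]
sugar_stick_1 [(0.57, array([0.5168, 0.3154]))]
tea_sachet_1 [(0.84, array([0.6262, 0.3473])), (0.43, array([0.7325, 0.2371]))]
biscuit_pack_1 []
remote_1 [(0.74, array([0.3663, 0.0327]))]
keys_1 [(0.68, array([0.3927, 0.3687])), (0.56, array([0.3752, 0.4772]))]
```

View pics/c1.png

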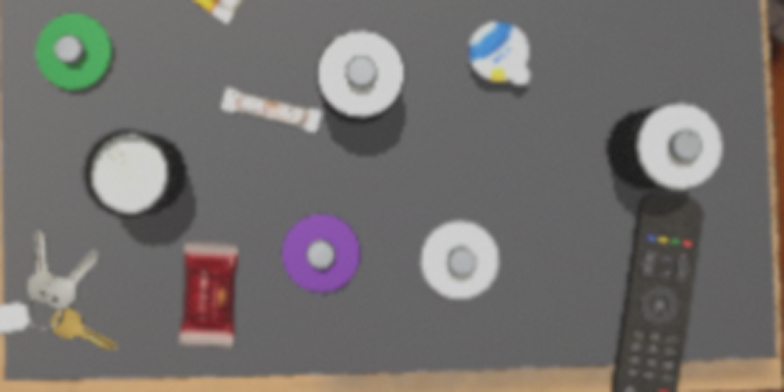

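The white disc at crop (460,261), which is top-view pixel (329,273), is the loose lid. Purple and green are look-alikes and stay where they are. I'll turn the tool so its x axis lies along world y, then swing over to the lid.

>>> move_arm(
  moves=[
    {"delta_pos": [0, 0, 0], "angular": [0, 0, -8.435], "hand": 1},
    {"delta_pos": [0, 0, 0], "angular": [0, 0, -8.435], "hand": 1},
    {"delta_pos": [0, 0, 0], "angular": [0, 0, -8.435], "hand": 1},
    {"delta_pos": [0, 0, 0], "angular": [0, 0, -8.435], "hand": 1},
    {"delta_pos": [0, 0, 0], "angular": [0, 0, -8.435], "hand": 1},
    {"delta_pos": [0, 0, 0], "angular": [0, 0, -8.435], "hand": 1},
    {"delta_pos": [0, 0, 0], "angular": [0, 0, -8.435], "hand": 1},
    {"delta_pos": [0, 0, 0], "angular": [0, 0, -8.435], "hand": 1},
    {"delta_pos": [0, 0, 0], "angular": [0, 0, -8.435], "hand": 1},
    {"delta_pos": [0, 0, 0], "angular": [0, 0, 0], "hand": 1},
  ],
)

```text
time_s: 1.75
tcp_pos: [0.146, -0.582, 0.2227]
ee_rot: [0.707, 0.708, -0.0, 0.0]
wrist_force: [0.3, -0.8, 0.3]
width: 0.0875
grip_force: 0.0
```

>>> move_arm(
  moves=[
    {"delta_pos": [0.03, 0.04, 0], "angular": [0, 0, 0], "hand": 1},
    {"delta_pos": [0.03, 0.04, 0], "angular": [0, 0, 0], "hand": 1},
    {"delta_pos": [0.03, 0.04, 0], "angular": [0, 0, 0], "hand": 1},
    {"delta_pos": [0.03, 0.04, 0], "angular": [0, 0, 0], "hand": 1},
    {"delta_pos": [0.03, 0.04, 0], "angular": [0, 0, 0], "hand": 1},
    {"delta_pos": [0.03, 0.04, 0], "angular": [0, 0, 0], "hand": 1},
    {"delta_pos": [0.05, 0, 0], "angular": [0, 0, 0], "hand": 1},
    {"delta_pos": [0.05, 0, 0], "angular": [0, 0, 0], "hand": 1},
    {"delta_pos": [0.05, 0, 0], "angular": [0, 0, 0], "hand": 1},
    {"delta_pos": [0.05, 0, 0], "angular": [0, 0, 0], "hand": 1},
    {"delta_pos": [0.05, 0, 0], "angular": [0, 0, 0], "hand": 1},
    {"delta_pos": [0.05, 0, 0], "angular": [0, 0, 0], "hand": 1},
  ],
)

```text
time_s: 2.95
tcp_pos: [0.3856, -0.1002, 0.2229]
ee_rot: [0.709, 0.705, 0.0, 0.0]
wrist_force: [0.3, 0.4, -0.5]
width: 0.0876
grip_force: 0.0
```

>>> move_arm(
  moves=[
    {"delta_pos": [0.05, 0, 0], "angular": [0, 0, 0], "hand": 1},
    {"delta_pos": [0.05, 0, 0], "angular": [0, 0, 0], "hand": 1},
    {"delta_pos": [0.05, 0.01, 0], "angular": [0, 0, 0], "hand": 1},
    {"delta_pos": [0.05, 0.01, 0], "angular": [0, 0, 0], "hand": 1},
    {"delta_pos": [0.03, 0, 0], "angular": [0, 0, 0], "hand": 1},
    {"delta_pos": [0.01, 0, 0.03], "angular": [0, 0, 0], "hand": 1},
    {"delta_pos": [0, 0, 0.03], "angular": [0, 0, 0], "hand": 1},
    {"delta_pos": [0, 0, 0], "angular": [0, 0, 0], "hand": 1},
    {"delta_pos": [0, 0, 0], "angular": [0, 0, 0], "hand": 1},
  ],
)

```text
time_s: 3.85
tcp_pos: [0.4054, 0.1359, 0.163]
ee_rot: [0.708, 0.706, -0.0, -0.0]
wrist_force: [-0.5, 0.6, -0.1]
width: 0.0875
grip_force: 0.0
```

```bash
python3 - <<'E'
from h import *
np.set_printoptions(precision=4,suppress=True)
s=bot.observe(); im=bot.get_image("wrist"); cv2.imwrite("pics/w1.png",im); C=cam("wrist",s)
print(s["tcp_pos"],s["ee_rot"],proj(C,[.408,.177,.03]))
for d in bot.boxes_of("wrist","lid"): print(d["score"],d["point"][1]*560,d["point"][0]*420)
E
```

```text
[0.4054 0.1359 0.163 ] [ 0.7079  0.7063 -0.0003 -0.0001] (np.float64(278.59236323701964), np.float64(155.88511343621198))
0.79 284.2 152.796
0.59 288.62399999999997 28.391999999999996
0.45 414.288 11.886
```

View pics/w1.png

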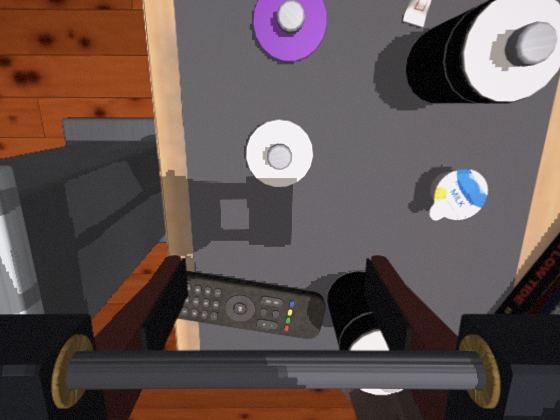

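The wrist view shows the white lid at (279,153) and its knob at (279,156), within a pixel of the prediction. The purple look-alike is at (290,17). I'll go nearer for the second view.

>>> move_arm(
  moves=[
    {"delta_pos": [0.02, 0.002, 0.03], "angular": [0, 0, 0], "hand": 1},
    {"delta_pos": [0.021, 0.001, 0.03], "angular": [0, 0, 0], "hand": 1},
    {"delta_pos": [0, 0, 0], "angular": [0, 0, 0], "hand": 1},
    {"delta_pos": [0, 0, 0], "angular": [0, 0, 0], "hand": 1},
  ],
)

```text
time_s: 4.35
tcp_pos: [0.4091, 0.1768, 0.104]
ee_rot: [0.707, 0.707, 0.0, 0.0]
wrist_force: [-0.2, -0.0, 0.0]
width: 0.0875
grip_force: 0.0
```

```bash
cat >> h.py <<'E'
def white(im,uv,r=70):
    """ellipse (centre, axes) of the white blob hull that is nearest uv"""
    hsv=cv2.cvtColor(im,cv2.COLOR_BGR2HSV); m=((hsv[...,1]<40)&(hsv[...,2]>185)).astype(np.uint8)
    cs,_=cv2.findContours(m,cv2.RETR_EXTERNAL,cv2.CHAIN_APPROX_NONE)
    out=[]
    for c in cs:
        if cv2.contourArea(c)<150: continue
        (x,y),ax,an=cv2.fitEllipse(cv2.convexHull(c)); d=np.hypot(x-uv[0],y-uv[1])
        if d<r: out.append((d,x,y,ax,cv2.contourArea(c)))
    return sorted(out)
E
python3 - <<'E'
from h import *
np.set_printoptions(precision=4,suppress=True)
s=bot.observe(); im=bot.get_image("wrist"); cv2.imwrite("pics/w2.png",im); C=cam("wrist",s)
p=proj(C,[.408,.177,.0115]); print(s["tcp_pos"],p,"knob",proj(C,[.408,.177,.03]))
w=white(im,p); print(w)
g=white(cv2.imread("pics/w1.png"),(279,153)); print(g)
s1=dict(tcp_pos=[.4054,.1359,.163],ee_rot=[.7079,.7063,-.0003,-.0001]);C1=cam("wrist",s1)
r2=ray(C,w[0][1],w[0][2]); r1=ray(C1,g[0][1],g[0][2]); 
print("tri",tri([r1,r2]),"z-plane",onz(C,w[0][1],w[0][2],.0115),onz(C1,g[0][1],g[0][2],.0115))
T=white(cv2.imread("pics/top0.png"),(329,273)); print(T, onz(cam("top"),T[0][1],T[0][2],.0115),tri([r2,ray(cam("top"),T[0][1],T[0][2])]))
cv2.imwrite("pics/w2c.png",cv2.resize(im[60:300,150:430],None,fx=2.4,fy=2.4))
E
```

```text
[0.4091 0.1768 0.104 ] (np.float64(273.8553166545138), np.float64(219.4661811662002)) knob (np.float64(273.78499731127437), np.float64(227.7645771387392))
[(np.float64(0.6503196674208594), 274.3257141113281, 219.0171356201172, (73.74385833740234, 76.9779281616211), 4350.5)]
[(np.float64(0.09598744378648057), 279.0899658203125, 153.03346252441406, (66.20399475097656, 66.70921325683594), 3120.0)]
tri [0.4085 0.1764 0.0087] z-plane [0.4083 0.1773 0.0115] [0.4086 0.1768 0.0115]
[(np.float64(0.7154871547830582), 328.6968078613281, 272.3519287109375, (25.93254280090332, 26.013198852539062), 504.0)] [0.4071 0.1776 0.0115] [0.4078 0.178  0.0141]
```

View pics/w2c.png

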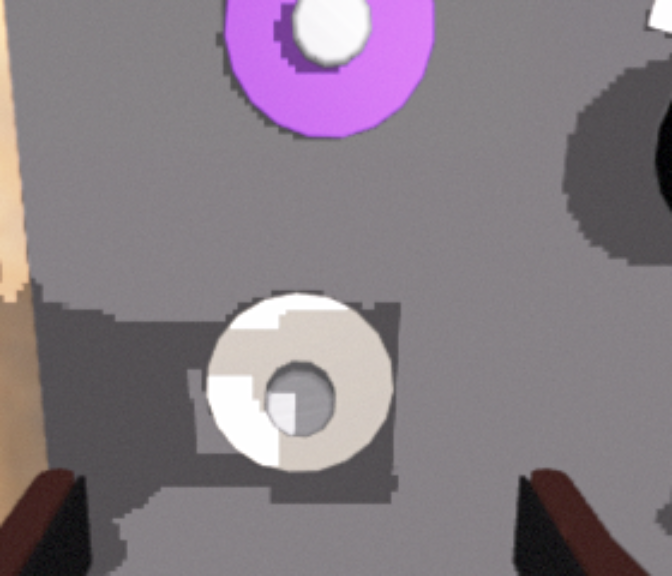

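The white lid is centred at (0.408, 0.177), with its flange about 11 mm up. The crop shows the white disc at (300,382) between the fingers. I'll descend to 14.5 mm, which is above the flange, and grip the knob.

>>> move_arm(
  moves=[
    {"delta_pos": [0.0004, -0.0007, 0.03], "angular": [0, 0, 0], "hand": 1},
    {"delta_pos": [0, 0, 0.03], "angular": [0, 0, 0], "hand": 1},
    {"delta_pos": [0, 0, 0.02], "angular": [0, 0, 0], "hand": 1},
    {"delta_pos": [0, 0, 0.0092], "angular": [0, 0, 0], "hand": 0.6},
    {"delta_pos": [0, 0, 0], "angular": [0, 0, 0], "hand": 0},
    {"delta_pos": [0, 0, 0], "angular": [0, 0, 0], "hand": 0},
    {"delta_pos": [0, 0, 0], "angular": [0, 0, 0], "hand": 0},
    {"delta_pos": [0, 0, 0], "angular": [0, 0, 0], "hand": 0},
    {"delta_pos": [0, 0, 0], "angular": [0, 0, 0], "hand": 0},
    {"delta_pos": [0, 0, 0], "angular": [0, 0, 0], "hand": 0},
  ],
)

```text
time_s: 5.4
tcp_pos: [0.4081, 0.1775, 0.0138]
ee_rot: [0.707, 0.707, 0.0, 0.0]
wrist_force: [0.4, 0.7, -0.5]
width: 0.0354
grip_force: 0.0
```

>>> move_arm(
  moves=[
    {"delta_pos": [0, 0, 0], "angular": [0, 0, 0], "hand": 0},
    {"delta_pos": [0, 0, 0], "angular": [0, 0, 0], "hand": 0},
    {"delta_pos": [0, 0, 0], "angular": [0, 0, 0], "hand": 0},
    {"delta_pos": [0, 0, 0], "angular": [0, 0, 0], "hand": 0},
    {"delta_pos": [0, 0, 0], "angular": [0, 0, 0], "hand": 0},
  ],
)

```text
time_s: 5.9
tcp_pos: [0.4079, 0.1775, 0.0134]
ee_rot: [0.707, 0.707, 0.0, -0.0]
wrist_force: [0.2, -0.9, 0.8]
width: 0.0196
grip_force: 30.0
```

>>> move_arm(
  moves=[
    {"delta_pos": [0, 0, -0.02], "angular": [0, 0, 0], "hand": 0},
    {"delta_pos": [0, 0, -0.046], "angular": [0, 0, 0], "hand": 0},
    {"delta_pos": [0, 0, -0.05], "angular": [0, 0, 0], "hand": 0},
    {"delta_pos": [0, 0, -0.05], "angular": [0, 0, 0], "hand": 0},
    {"delta_pos": [0, 0, -0.04], "angular": [0, 0, 0], "hand": 0},
    {"delta_pos": [0.04, 0.015, 0], "angular": [0, 0, 0], "hand": 0},
    {"delta_pos": [0.04, 0.015, 0], "angular": [0, 0, 0], "hand": 0},
    {"delta_pos": [0.04, 0.015, 0], "angular": [0, 0, 0], "hand": 0},
    {"delta_pos": [0.03, 0.013, 0], "angular": [0, 0, 0], "hand": 0},
    {"delta_pos": [0.02, 0.01, 0], "angular": [0, 0, 0], "hand": 0},
    {"delta_pos": [0, 0, 0], "angular": [0, 0, 0], "hand": 0},
    {"delta_pos": [0, 0, 0], "angular": [0, 0, 0], "hand": 0},
  ],
)

```text
time_s: 7.1
tcp_pos: [0.4757, 0.3472, 0.2188]
ee_rot: [0.707, 0.707, -0.001, -0.0]
wrist_force: [0.7, 0.4, -0.7]
width: 0.0199
grip_force: 30.0
```

```bash
python3 - <<'E'
from h import *
np.set_printoptions(precision=4,suppress=True)
s=bot.observe(); im=bot.get_image("wrist"); cv2.imwrite("pics/w3.png",im); C=cam("wrist",s)
p=proj(C,[.4764,.4087,.08]); print(s["tcp_pos"],s["width"],s["wrist_force"],p,"rim",proj(C,[.4764,.4087,.095]))
print(white(im,p,120)); 
E
```

```text
[0.4757 0.3472 0.2188] 0.019900068624446838 [ 0.691   0.3899 -0.6818] (np.float64(276.4968926409114), np.float64(129.30535762503172)) rim (np.float64(276.539873758395), np.float64(130.7069624699023))
[(np.float64(2.7846053383349663), 279.0567932128906, 130.40122985839844, (65.54176330566406, 67.42008972167969), 3396.0), (np.float64(87.91914380010485), 225.19825744628906, 57.90349578857422, (54.61737060546875, 134.15370178222656), 1373.5), (np.float64(94.61416836764768), 325.0215148925781, 210.5285186767578, (33.03246307373047, 60.026424407958984), 639.0)]
```

View pics/w3.png

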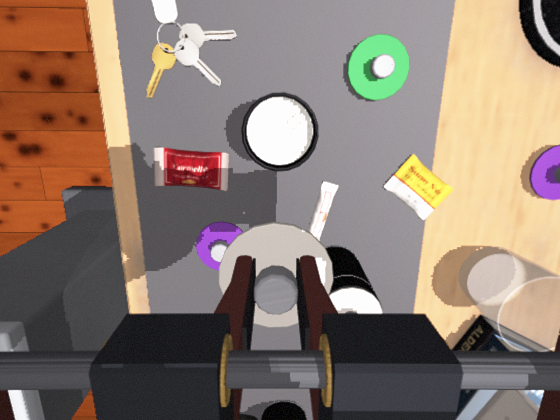

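The open tin's mouth is at (279,130) and the held lid sits level at about (276,274). The keys, green lid and biscuit pack are clear. I'll lower for a second view of the mouth.

>>> move_arm(
  moves=[
    {"delta_pos": [0, 0, 0.025], "angular": [0, 0, 0], "hand": 0},
    {"delta_pos": [0, 0, 0.025], "angular": [0, 0, 0], "hand": 0},
    {"delta_pos": [0, 0, 0], "angular": [0, 0, 0], "hand": 0},
    {"delta_pos": [0, 0, 0], "angular": [0, 0, 0], "hand": 0},
  ],
)

```text
time_s: 7.55
tcp_pos: [0.4757, 0.3465, 0.17]
ee_rot: [0.707, 0.707, -0.0, 0.0]
wrist_force: [-1.5, -0.5, 0.8]
width: 0.0197
grip_force: 30.0
```

```bash
python3 - <<'E'
from h import *
np.set_printoptions(precision=4,suppress=True)
s=bot.observe(); im=bot.get_image("wrist"); cv2.imwrite("pics/w4.png",im)
s3=dict(tcp_pos=np.array([.4757,.3472,.2188]),ee_rot=[.7071,.7071,-.0005,0])
rs=[]
for nm,S in (("w3",s3),("w4",s)):
    a=cv2.imread(f"pics/{nm}.png"); C=cam("wrist",S); p=proj(C,[.477,.409,.095]); w=white(a,p,40)[0]; print(nm,S["tcp_pos"],p,w)
    rs.append(ray(C,w[1],w[2])); print(" at rim",onz(C,w[1],w[2],.095))
    # held lid flange: grey-white, unsaturated, brighter than the mat
    lp=proj(C,S["tcp_pos"]-[0,0,.0019]); kp=proj(C,S["tcp_pos"]+[0,0,.0166])
    # rim outer: dark blob around mouth
    hsv=cv2.cvtColor(a,cv2.COLOR_BGR2HSV); m=(hsv[...,2]<45).astype(np.uint8)
    cs,_=cv2.findContours(m,cv2.RETR_EXTERNAL,cv2.CHAIN_APPROX_NONE)
    for c in cs:
        if cv2.contourArea(c)>3000 and cv2.pointPolygonTest(c,p,False)>0: print(" dark hull",cv2.fitEllipse(cv2.convexHull(c)))
    g=((hsv[...,1]<45)&(hsv[...,2]>140)).astype(np.uint8); row=int(lp[1])-25
    xs=np.where(g[row,200:350])[0]+200; col=np.where(g[180:330,int(lp[0])])[0]+180
    print(" lid pred",lp,"knob",kp,"row",row,xs.min(),xs.max(),"col",col.min(),col.max())
print("tri",tri(rs))
E
```

```text
w3 [0.4757 0.3472 0.2188] (np.float64(277.23858954814267), np.float64(130.3124002660453)) (np.float64(1.8203722869183978), 279.0567932128906, 130.40122985839844, (65.54176330566406, 67.42008972167969), 3396.0)
 at rim [0.4784 0.4089 0.095 ]
 lid pred (np.float64(275.53671906903577), np.float64(276.0660046552362)) knob (np.float64(275.54449663691344), np.float64(295.0196068672386)) row 251 211 325 col 223 327
w4 [0.4757 0.3465 0.17  ] (np.float64(277.43015651760476), np.float64(134.94294209178244)) (np.float64(2.2275014592535847), 279.59039306640625, 134.39967346191406, (78.179443359375, 80.1419448852539), 4817.5)
 at rim [0.4784 0.4093 0.095 ]
 dark hull ((279.0524597167969, 136.73495483398438), (89.7306900024414, 91.64176177978516), 148.8363800048828)
 lid pred (np.float64(275.5345758862814), np.float64(276.06767290166306)) knob (np.float64(275.5652703229426), np.float64(295.0037015914675)) row 251 225 349 col 223 327
tri [0.4788 0.4061 0.056 ]
```

View pics/w4.png

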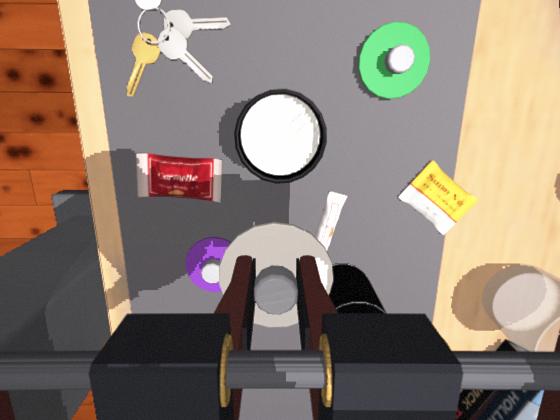

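>>> move_arm(
  moves=[
    {"delta_pos": [0.03, 0.0013, 0], "angular": [0, 0, 0], "hand": 0},
    {"delta_pos": [0.031, 0.0013, 0], "angular": [0, 0, 0], "hand": 0},
    {"delta_pos": [0, 0, 0.02], "angular": [0, 0, 0], "hand": 0},
    {"delta_pos": [0, 0, 0.02], "angular": [0, 0, 0], "hand": 0},
    {"delta_pos": [0, 0, 0.012], "angular": [0, 0, 0], "hand": 0},
    {"delta_pos": [0, 0, 0], "angular": [0, 0, 0], "hand": 0},
    {"delta_pos": [0, 0, 0], "angular": [0, 0, 0], "hand": 0},
  ],
)

```text
time_s: 8.3
tcp_pos: [0.479, 0.4085, 0.1188]
ee_rot: [0.707, 0.707, 0.001, 0.0]
wrist_force: [0.7, 0.3, -0.5]
width: 0.0199
grip_force: 30.0
```

>>> move_arm(
  moves=[
    {"delta_pos": [-0.0006, -0.0005, 0.004], "angular": [0, 0, 0], "hand": 0},
    {"delta_pos": [0, 0, 0.004], "angular": [0, 0, 0], "hand": 0},
    {"delta_pos": [0, 0, 0.004], "angular": [0, 0, 0], "hand": 0},
    {"delta_pos": [0, 0, 0.003], "angular": [0, 0, 0], "hand": 0},
    {"delta_pos": [0, 0, 0], "angular": [0, 0, 0], "hand": 0},
  ],
)

```text
time_s: 8.8
tcp_pos: [0.4778, 0.4076, 0.1016]
ee_rot: [0.707, 0.707, -0.001, -0.0]
wrist_force: [-0.1, -0.2, -0.4]
width: 0.0196
grip_force: 30.0
```

>>> move_arm(
  moves=[
    {"delta_pos": [0, 0, 0.001], "angular": [0, 0, 0], "hand": 0},
    {"delta_pos": [0, 0, 0.0005], "angular": [0, 0, 0], "hand": 0},
    {"delta_pos": [0, 0, 0], "angular": [0, 0, 0], "hand": 0},
  ],
)

```text
time_s: 9.1
tcp_pos: [0.4781, 0.4079, 0.101]
ee_rot: [0.707, 0.707, 0.0, 0.0]
wrist_force: [-0.4, -0.8, -0.5]
width: 0.0198
grip_force: 30.0
```

Nothing is pushing back, so the lid is centred. I'll release it, rise, and look.

>>> move_arm(
  moves=[
    {"delta_pos": [0, 0, 0], "angular": [0, 0, 0], "hand": 0.3},
    {"delta_pos": [0, 0, 0], "angular": [0, 0, 0], "hand": 0.5},
    {"delta_pos": [0, 0, 0], "angular": [0, 0, 0], "hand": 0.8},
    {"delta_pos": [0, 0, 0], "angular": [0, 0, 0], "hand": 1},
    {"delta_pos": [0, 0, 0], "angular": [0, 0, 0], "hand": 1},
    {"delta_pos": [0, 0, -0.02], "angular": [0, 0, 0], "hand": 1},
    {"delta_pos": [0, 0, -0.04], "angular": [0, 0, 0], "hand": 1},
    {"delta_pos": [-0.02, 0, -0.02], "angular": [0, 0, 0], "hand": 1},
    {"delta_pos": [0, 0, 0], "angular": [0, 0, 0], "hand": 1},
    {"delta_pos": [0, 0, 0], "angular": [0, 0, 0], "hand": 1},
  ],
)

```text
time_s: 10.1
tcp_pos: [0.4782, 0.388, 0.1808]
ee_rot: [0.707, 0.707, 0.0, -0.0]
wrist_force: [-0.1, 0.2, -0.9]
width: 0.088
grip_force: 0.0
```

```bash
python3 - <<'E'
from h import *
np.set_printoptions(precision=4,suppress=True)
s=bot.observe(); im=bot.get_image("wrist"); sc=bot.get_image("scene"); C=cam("wrist",s)
p=proj(C,[.478,.408,.0985]); w=white(im,p,40); print(s["tcp_pos"],s["width"],p,w,onz(C,w[0][1],w[0][2],.0985),"knob",proj(C,[.478,.408,.117]))
x,y=int(p[0]),int(p[1]); a=cv2.resize(im[max(0,y-90):y+90,x-100:x+100],(444,400)); b=cv2.resize(sc[85:155,203:281],(446,400),interpolation=cv2.INTER_CUBIC)
cv2.imwrite("pics/place.png",np.hstack([a,b])[:,:800]); print(max(0,y-90),x-100)
E
```

```text
[0.4782 0.388  0.1808] 0.08797109324149914 (np.float64(275.1054087376543), np.float64(196.87035008322547)) [(np.float64(0.2167965711065205), 274.9934997558594, 197.0560302734375, (79.55792236328125, 81.5417709350586), 4974.5)] [0.4779 0.4079 0.0985] knob (np.float64(275.11151227090613), np.float64(203.98824649589343))
106 175
```

View pics/place.png

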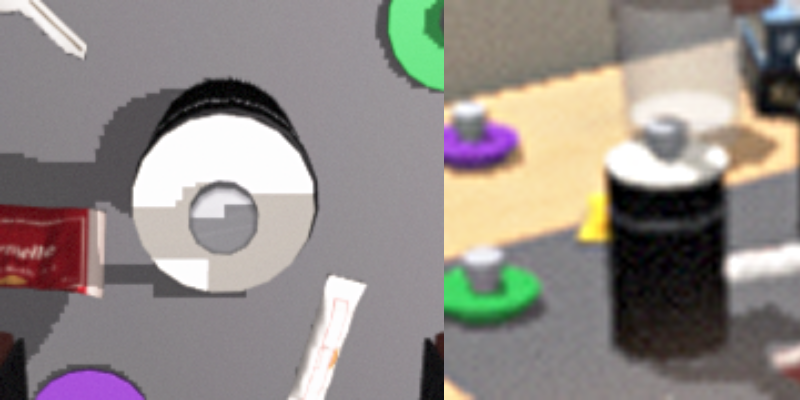

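The lid is seated and level, with the flange centred in both views at (0.478, 0.408). In the crop it shows at (224,202). Next I'll heft this tin.

>>> move_arm(
  moves=[
    {"delta_pos": [0.0198, 0, 0], "angular": [0, 0, 0], "hand": 1},
    {"delta_pos": [0, 0, 0.04], "angular": [0, 0, 0], "hand": 1},
    {"delta_pos": [0, 0, 0.05], "angular": [0, 0, 0], "hand": 1},
    {"delta_pos": [0, 0, 0.04], "angular": [0, 0, 0], "hand": 1},
    {"delta_pos": [0, 0, 0], "angular": [0, 0, 0], "hand": 0.5},
    {"delta_pos": [0, 0, 0], "angular": [0, 0, 0], "hand": 0.5},
    {"delta_pos": [0, 0, 0], "angular": [0, 0, 0], "hand": 0.5},
    {"delta_pos": [0, 0, 0], "angular": [0, 0, 0], "hand": 0.5},
    {"delta_pos": [0, 0, 0], "angular": [0, 0, 0], "hand": 0.5},
    {"delta_pos": [0, 0, 0], "angular": [0, 0, 0], "hand": 0.5},
    {"delta_pos": [0, 0, 0], "angular": [0, 0, 0], "hand": 0.5},
  ],
)

```text
time_s: 11.3
tcp_pos: [0.4793, 0.4089, 0.0544]
ee_rot: [0.707, 0.707, 0.003, 0.0]
wrist_force: [-1.5, 0.7, 6.9]
width: 0.0605
grip_force: 30.0
```

>>> move_arm(
  moves=[
    {"delta_pos": [0, 0, -0.005], "angular": [0, 0, 0], "hand": 0.5},
    {"delta_pos": [0, 0, -0.008], "angular": [0, 0, 0], "hand": 0.5},
    {"delta_pos": [0, 0, -0.008], "angular": [0, 0, 0], "hand": 0.5},
    {"delta_pos": [0, 0, -0.005], "angular": [0, 0, 0], "hand": 0.5},
    {"delta_pos": [0, 0, 0], "angular": [0, 0, 0], "hand": 0.5},
    {"delta_pos": [0, 0, 0], "angular": [0, 0, 0], "hand": 0.5},
  ],
)

```text
time_s: 11.9
tcp_pos: [0.478, 0.4077, 0.0769]
ee_rot: [0.707, 0.707, 0.0, -0.0]
wrist_force: [0.1, 0.6, -2.5]
width: 0.0602
grip_force: 30.0
```

```bash
cat > heft.py <<'E'
from h import *
f=[]
for i in range(8):
    bot.get_image("wrist"); s=bot.observe(); f.append([*s["wrist_force"],s["joint_torque"][1],s["joint_torque"][2]])
f=np.array(f); print(s["time_s"],s["tcp_pos"],s["width"],s["grip_force"],"F",f.mean(0).round(2),f.std(0).round(2))
E
python3 heft.py
```

```text
12.3 [0.47795631 0.40762596 0.07670158] 0.060218980112917375 29.974213633686304 F [ -0.05  -0.12  -2.18 -49.87 -41.61] [0.51 0.63 0.34 0.18 0.16]
```

Tin 2 weighs about 0.22 kg, so it is probably one of the light ones. I'll set it back down gently.

>>> move_arm(
  moves=[
    {"delta_pos": [0, 0, 0.008], "angular": [0, 0, 0], "hand": 0.5},
    {"delta_pos": [0, 0, 0.008], "angular": [0, 0, 0], "hand": 0.5},
    {"delta_pos": [0, 0, 0.004], "angular": [0, 0, 0], "hand": 0.5},
    {"delta_pos": [0, 0, 0], "angular": [0, 0, 0], "hand": 0.5},
    {"delta_pos": [0, 0, 0], "angular": [0, 0, 0], "hand": 0.5},
  ],
)

```text
time_s: 12.8
tcp_pos: [0.4779, 0.4076, 0.0567]
ee_rot: [0.707, 0.707, -0.0, -0.0]
wrist_force: [0.2, -1.5, -1.1]
width: 0.0604
grip_force: 30.0
```

>>> move_arm(
  moves=[
    {"delta_pos": [0, 0, 0.001], "angular": [0, 0, 0], "hand": 0.5},
    {"delta_pos": [0, 0, 0], "angular": [0, 0, 0], "hand": 0.5},
    {"delta_pos": [0, 0, 0], "angular": [0, 0, 0], "hand": 0.5},
  ],
)

```text
time_s: 13.1
tcp_pos: [0.4781, 0.4077, 0.0562]
ee_rot: [0.707, 0.707, 0.0, 0.0]
wrist_force: [-0.1, 0.1, -2.8]
width: 0.0606
grip_force: 30.0
```

>>> move_arm(
  moves=[
    {"delta_pos": [0, 0, 0.001], "angular": [0, 0, 0], "hand": 0.5},
    {"delta_pos": [0, 0, 0], "angular": [0, 0, 0], "hand": 0.5},
    {"delta_pos": [0, 0, 0], "angular": [0, 0, 0], "hand": 0.5},
  ],
)

```text
time_s: 13.4
tcp_pos: [0.478, 0.4076, 0.0549]
ee_rot: [0.707, 0.707, -0.0, -0.0]
wrist_force: [0.5, -0.6, -2.8]
width: 0.0603
grip_force: 30.0
```

>>> move_arm(
  moves=[
    {"delta_pos": [0, 0, 0.001], "angular": [0, 0, 0], "hand": 0.5},
    {"delta_pos": [0, 0, 0.001], "angular": [0, 0, 0], "hand": 0.5},
    {"delta_pos": [0, 0, 0], "angular": [0, 0, 0], "hand": 0.5},
    {"delta_pos": [0, 0, 0], "angular": [0, 0, 0], "hand": 0.5},
  ],
)

```text
time_s: 13.8
tcp_pos: [0.4782, 0.4079, 0.0545]
ee_rot: [0.707, 0.707, 0.001, 0.0]
wrist_force: [-3.3, -2.0, 5.6]
width: 0.0606
grip_force: 30.0
```

>>> move_arm(
  moves=[
    {"delta_pos": [0, 0, 0.001], "angular": [0, 0, 0], "hand": 0.5},
    {"delta_pos": [0, 0, 0.0005], "angular": [0, 0, 0], "hand": 0.5},
    {"delta_pos": [0, 0, 0], "angular": [0, 0, 0], "hand": 0.5},
    {"delta_pos": [0, 0, 0], "angular": [0, 0, 0], "hand": 0.5},
  ],
)

```text
time_s: 14.2
tcp_pos: [0.4782, 0.408, 0.0544]
ee_rot: [0.707, 0.707, 0.001, 0.0]
wrist_force: [-5.9, -3.5, 11.7]
width: 0.0606
grip_force: 30.0
```

>>> move_arm(
  moves=[
    {"delta_pos": [0, 0, -0.0025], "angular": [0, 0, 0], "hand": 0.5},
    {"delta_pos": [0, 0, 0], "angular": [0, 0, 0], "hand": 1},
    {"delta_pos": [0, 0, 0], "angular": [0, 0, 0], "hand": 1},
    {"delta_pos": [0, 0, 0], "angular": [0, 0, 0], "hand": 1},
    {"delta_pos": [0, 0, 0], "angular": [0, 0, 0], "hand": 1},
    {"delta_pos": [0, 0, -0.03], "angular": [0, 0, 0], "hand": 1},
    {"delta_pos": [0, 0, -0.05], "angular": [0, 0, 0], "hand": 1},
    {"delta_pos": [0, 0, -0.05], "angular": [0, 0, 0], "hand": 1},
    {"delta_pos": [-0.04, 0.015, 0], "angular": [0, 0, 0], "hand": 1},
    {"delta_pos": [-0.04, 0.016, 0], "angular": [0, 0, 0], "hand": 1},
    {"delta_pos": [-0.04, 0.016, 0], "angular": [0, 0, 0], "hand": 1},
    {"delta_pos": [-0.038, 0.016, 0], "angular": [0, 0, 0], "hand": 1},
  ],
)

```text
time_s: 15.4
tcp_pos: [0.5415, 0.2481, 0.184]
ee_rot: [0.707, 0.707, 0.0, 0.0]
wrist_force: [0.1, 0.5, -0.1]
width: 0.0876
grip_force: 0.0
```

>>> move_arm(
  moves=[
    {"delta_pos": [-0.02, 0, 0], "angular": [0, 0, 0], "hand": 1},
    {"delta_pos": [0, 0, 0], "angular": [0, 0, 0], "hand": 1},
    {"delta_pos": [0, 0, 0], "angular": [0, 0, 0], "hand": 1},
  ],
)

```text
time_s: 15.7
tcp_pos: [0.5411, 0.2298, 0.184]
ee_rot: [0.707, 0.707, 0.0, -0.0]
wrist_force: [0.6, 0.6, 0.6]
width: 0.0877
grip_force: 0.0
```

```bash
python3 - <<'E'
from h import *
np.set_printoptions(precision=4,suppress=True)
s=bot.observe(); im=bot.get_image("wrist"); cv2.imwrite("pics/w5.png",im); C=cam("wrist",s)
for P in ([.541,.2495,.0985],[.478,.408,.0985]):
    p=proj(C,P); w=white(im,p,60); print(s["tcp_pos"],s["width"],p,[x[:4] for x in w],onz(C,w[0][1],w[0][2],.0985) if w else 0)
E
```

```text
[0.5411 0.2298 0.184 ] 0.08774178530460099 (np.float64(275.27298792682427), np.float64(196.12293157386404)) [(np.float64(1.7789922074977578), 275.9998474121094, 197.7466583251953, (78.77821350097656, 80.7777099609375))] [0.5415 0.2483 0.0985]
[0.5411 0.2298 0.184 ] 0.08774178530460099 (np.float64(163.1629199748748), np.float64(-77.46681987838471)) [] 0
```

View pics/w5.png

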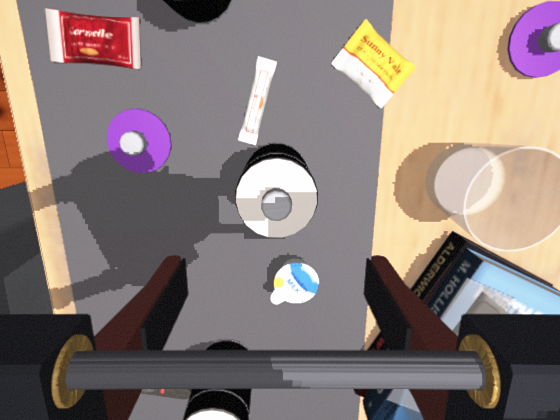

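Tin B is centred in the wrist view at (276,198), which puts it at (0.5415, 0.2483). The milk pot and sugar stick are out of the fingers' way. I'll heft it.

>>> move_arm(
  moves=[
    {"delta_pos": [0.0185, 0.0004, 0], "angular": [0, 0, 0], "hand": 1},
    {"delta_pos": [0, 0, 0.04], "angular": [0, 0, 0], "hand": 1},
    {"delta_pos": [0, 0, 0.05], "angular": [0, 0, 0], "hand": 1},
    {"delta_pos": [0, 0, 0.04], "angular": [0, 0, 0], "hand": 1},
    {"delta_pos": [0, 0, 0], "angular": [0, 0, 0], "hand": 1},
    {"delta_pos": [0, 0, 0], "angular": [0, 0, 0], "hand": 1},
    {"delta_pos": [0, 0, 0], "angular": [0, 0, 0], "hand": 0.5},
    {"delta_pos": [0, 0, 0], "angular": [0, 0, 0], "hand": 0.5},
    {"delta_pos": [0, 0, 0], "angular": [0, 0, 0], "hand": 0.5},
    {"delta_pos": [0, 0, 0], "angular": [0, 0, 0], "hand": 0.5},
    {"delta_pos": [0, 0, 0], "angular": [0, 0, 0], "hand": 0.5},
    {"delta_pos": [0, 0, 0], "angular": [0, 0, 0], "hand": 0.5},
  ],
)

```text
time_s: 16.95
tcp_pos: [0.5419, 0.2485, 0.0555]
ee_rot: [0.707, 0.707, 0.001, 0.0]
wrist_force: [-2.9, 0.6, 6.0]
width: 0.0601
grip_force: 30.0
```

>>> move_arm(
  moves=[
    {"delta_pos": [0, 0, -0.005], "angular": [0, 0, 0], "hand": 0.5},
    {"delta_pos": [0, 0, -0.008], "angular": [0, 0, 0], "hand": 0.5},
    {"delta_pos": [0, 0, -0.008], "angular": [0, 0, 0], "hand": 0.5},
    {"delta_pos": [0, 0, -0.005], "angular": [0, 0, 0], "hand": 0.5},
    {"delta_pos": [0, 0, 0], "angular": [0, 0, 0], "hand": 0.5},
    {"delta_pos": [0, 0, 0], "angular": [0, 0, 0], "hand": 0.5},
  ],
)

```text
time_s: 17.55
tcp_pos: [0.5414, 0.2482, 0.0799]
ee_rot: [0.707, 0.707, -0.0, -0.0]
wrist_force: [0.3, 0.0, -5.4]
width: 0.0603
grip_force: 30.0
```

```bash
python3 heft.py
```

```text
17.95 [0.54135182 0.24811419 0.07972038] 0.059918685773227884 29.985048081725836 F [ 1.000e-02 -0.000e+00 -4.820e+00 -4.749e+01 -4.302e+01] [0.47 0.53 0.52 0.16 0.16]
```

Tin B pulls 4.8 N, about 0.49 kg, against 0.22 kg for tin 2. A heavier third tin would need to be at least 0.69 kg, above the 0.57 kg maximum, so B is the heaviest. I'll raise it 0.176 m.

>>> move_arm(
  moves=[
    {"delta_pos": [0, 0, -0.02], "angular": [0, 0, 0], "hand": 0.5},
    {"delta_pos": [0, 0, -0.03], "angular": [0, 0, 0], "hand": 0.5},
    {"delta_pos": [0, 0, -0.036], "angular": [0, 0, 0], "hand": 0.5},
    {"delta_pos": [0, 0, -0.04], "angular": [0, 0, 0], "hand": 0.5},
    {"delta_pos": [0, 0, -0.03], "angular": [0, 0, 0], "hand": 0.5},
    {"delta_pos": [0, 0, -0.02], "angular": [0, 0, 0], "hand": 0.5},
    {"delta_pos": [0, 0, 0], "angular": [0, 0, 0], "hand": 0.5},
    {"delta_pos": [0, 0, 0], "angular": [0, 0, 0], "hand": 0.5},
    {"delta_pos": [0, 0, 0], "angular": [0, 0, 0], "hand": 0.5},
    {"delta_pos": [0, 0, 0], "angular": [0, 0, 0], "hand": 0.5},
  ],
)

```text
time_s: 18.95
tcp_pos: [0.5409, 0.248, 0.2536]
ee_rot: [0.707, 0.707, -0.002, -0.001]
wrist_force: [-0.8, 0.4, -5.1]
width: 0.0599
grip_force: 30.0
```

```bash
python3 heft.py; python3 - <<'E'
from h import *
s=bot.get_image("scene"); t=bot.get_image("top")
w=white(t,(211,242),40); print(w, onz(cam("top"),w[0][1],w[0][2],.0985) if w else 0)
cv2.imwrite("pics/end.png",np.hstack([cv2.resize(s[30:180,180:400],(440,300)),cv2.resize(t[150:330,150:365],(358,300))]))
E
```

```text
19.35 [0.54142638 0.2481688  0.25589367] 0.059925199638080275 29.985028998926282 F [ -0.11  -0.14  -4.91 -47.12 -43.07] [0.4  0.23 0.74 0.11 0.08]
[(np.float64(0.3614264592832005), 210.6674346923828, 241.8584747314453, (26.644060134887695, 26.828025817871094), 536.0)] [0.47656338 0.40622042 0.0985    ]
```

View pics/end.png

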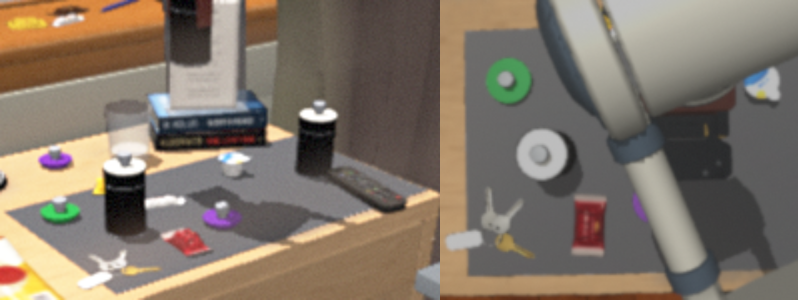

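The lidded tin at crop (125,195) and the third tin at (317,140) both stand closed and upright. The heavy tin is held up at (188,30), and the other things are undisturbed.

```bash
python3 -c "
from station import bot; print(bot.finish_job())"
```

```text
the job is handed in; nothing more can be done
None
```

The lid is back on the open tin, seated and level, and I handed in holding the heaviest tin (about 0.49 kg) upright about 20 cm above the desk; the lidded tin hefted at about 0.22 kg, and I did not heft the third because outweighing this one by 0.2 kg would put it over the 0.57 kg limit.

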